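# Unlatch the stock pen and swing its gate open

### The job

Open the stock pen: press down the thumb scoop of the gate's gravity latch so that the bar rises out of its catch, and swing the gate gently wide open (about a right angle) towards the robot, leaving it standing open with the bar dropped back. Work the bar only through the scoop, do not strain the bar against the catch (feel for it; the catch is thin plate), and leave the bin, the carton and the dome camera where they are.

Things in the scene. Friction and masses are not known exactly. Their poses are not given: they have to be found in the camera images.
- pen: Open-topped white stock pen fixed to the bench, 384 wide (y) x 200 deep (x), with low side and back boards 65 mm high and a taller front gate. Origin: at bench level in the middle of the gate opening, in the plane of the shut gate. Its -x axis points out of the gate opening (to the robot side), +y to the hinge end, z up. At yaw 0 the gate faces the robot.
- gate (a joint): Angle of the gate, rad. 0 = shut, grows as the gate's free end swings out to the pen's -x side (clockwise seen from above), end stop at 1.6. Damped, with about 0.2 N m of hinge friction: it stays where it is left. The gate is a clear panel in an aluminium frame, 275 long x 150 high x 18 mm thick; its front face is 9 mm in front of the hinge axis.
- gate_hinge (a point): Point on the gate's vertical hinge axis, 150 mm above the bench; 150 mm to the pen's +y from the pen's origin. Its frame turns with the gate: -y runs along the gate to its free end, -x points out of its front face.
- pivot (a point): Pivot of the latch, on the gate's front: 200 mm along the gate from the hinge axis, 17 mm in front of it, 136 mm above the bench. Its frame turns with the gate, not with the latch; axes as at gate_hinge. The latch turns about the front-to-back line through it.
- scoop (a point): Middle of the thumb scoop's upper face: a steel tray 52 mm front to back x 62 mm along the gate, open at top and sides, 95 mm from the pivot on its hinge side, 45 mm in front of the hinge axis, 138 mm above the bench at rest. Pressed down it tilts about the pivot and raises the bar; let go, the bar's weight brings it back (1.5 to 5 N hold it down).
- scoop_lip (a point): Middle of the top of the upright lip, 4 mm thick, along the scoop's front edge. It rises 14 mm over the tray, 72 mm in front of the hinge axis; a finger in the tray, between this lip and the gate's front face (61 mm apart), can pull the gate by it.
- bar: Latch bar: steel, 8 mm thick, 10 mm high, from 11 to 117 mm from the pivot on the side away from the hinge, level at rest, rigid with the scoop. Origin at the pivot. A round weight, 24 mm across, ends it 129 mm from the pivot. Not to be touched itself.
- bar_tip (a point): Centre line of the bar, 100 mm from the pivot, where it crosses the catch. Rises about 1.05 mm for each mm that the scoop's middle goes down (a blunt finger bears on the pivot side of the tray: about 1.2 mm for each mm). The catch's hood above it yields upward on a spring: when the bar meets it, it is felt at the scoop as about 2.5 N more than the bar's weight, then about 3 N for each further mm of scoop travel.
- post: Fixed aluminium post, 200 mm high, 30 mm square, at the gate's free end, 150 mm to the pen's -y from the pen's origin; its origin is at bench level. It carries the catch, of thin dark steel plate, which bends if the bar bears on it (lip or hood) with more than 6 N; that is about 7 N at the scoop beyond the bar's weight.
- catch (a point): MIDDLE setting of the catch's lip top, 149 mm up. The catch is really set up to 12 mm higher or lower, not told: the bar's underside must rise 6 to 30 mm to clear the upright lip (4 mm thick, 3 mm in front of the bar). A hood 15 mm above the lip, reaching 20 mm farther forward, leaves 2 to 4 mm play; the bar goes out between. Free of both at 0.15 rad of gate.
- bin: Blue open stock bin standing in the pen, 120 x 260 x 90 mm high, origin at the middle of its underside. Leave alone.
- carton: Brown carton on the bench beside the post, 90 x 70 x 65 mm high, origin at the middle of its underside. Leave alone.
- dome: White and black dome camera on the bench beside the hinge end, 84 mm across, 55 mm high, origin at the middle of its underside. Leave alone.

How it is judged:
By the outcome, as a careful person would: the job done as asked, in the order asked, and still so for the second after the job is handed in, with the robot touching nothing.
It also fails if it takes over 69 s, if anything falls off the work surface, if the arm or the gripper's body presses on something with over 40 N, if the wrist force passes 120 N, or if a joint passes its speed limit or range.

### The arm

A 6-joint arm with a two-finger parallel gripper is mounted at the origin on the work surface. World frame = base frame: x ahead of the robot, y to its left, z up, the work surface at z = 0. Lengths are in mm, angles in rad, forces in N, time in s.
With the tool pointing down it reaches from about 275 to 750 mm from the base axis. Payload 10.2 kg.
Tool frame: the origin (TCP) lies between the finger pads; the fingertips stand 17 mm ahead of it and the grasp point (between the pads) lies 2 mm behind it; z points along the fingers, y is the line along which they close (so a half turn about z gives the same grasp; the last joint's range is limited). The gripper opens to 85 mm and grips with 20 to 120 N. Pads are 22 mm wide; open, the fingers measure 114 mm over their backs; the gripper's body (76 mm by 85 mm) begins 54 mm behind the grasp point. The pads swing forward as they close: fully open they stand 13 mm farther back than shut.
Start: joints at [1.073, 0.313, 1.498, -0, 1.331, -0.223], TCP at [142.474, 505.304, 248.294] pointing down, gripper open.
Joint ranges: [-2.94, 2.94], [-0.97, 2.17], [0.19, 2.56], [-1.23, 4.37], [0.02, 3.11], [-2.88, 2.88]. Speed limits (rad/s): [2.39, 2.39, 3.01, 3.14, 3.14, 3.14].

### API

Orientations are given as a unit quaternion [w, x, y, z].
In Python, from rig import * gives the robot as it stands.
- The arm moves only by the tool step_arm, never from a script. Its argument "commands" is text: rows parted by semicolons, each of 7 numbers parted by spaces: the opening, from 0 (shut) to 1 (fully open), then the shift along the tool's x, y, z in cm, then the turn, a rotation vector about the tool's x, y, z in rad. In form: hand x y z rx ry rz; .... A call has 1 to 20 rows; each row is the pose to reach, as a shift and turn from the pose commanded when the call began, along the tool's axes at that moment; what a row does not reach only later rows make up. A row lasts 1/12 s, in which the tool goes at most 41.7 mm and 7.16 degrees, less where a joint would pass 70% of its speed; a pose out of reach is approached as far as the arm can. A call with a gripper value outside its range is refused whole. The fingers move at their own pace and stop on an object; "newtons" is the grip in N (left out, the last holds). Time passes only in rows, so rows that repeat a pose let the fingers close. It gives the time, the measured TCP pose, the force, the opening and the grip force at its end, in the units of the state.
- sense(): the state, without advancing time (a new reading comes with each control period).
- capture(name): name is "side" or "top"; returns the picture (400x640x3 uint8, red, green, blue); there is no depth.
- camera_model(name): a dict with "mtx" (3x3 intrinsics, pixels), "k1" (the pictures are not rectified: a ray, as slopes to the right and down, at radius r is drawn at 1 + k1 r^2 times it, then the intrinsics apply), "eye" and "rotation" of the camera in the world. Camera axes: x right, y down, z forward; pixel columns grow to the right and rows downward; lengths in mm; the calibration is good to about 2 mm. A picture is of the moment at which its call begins. camera_model takes no time and is no camera call.
- finish_job(): hands the job in; it is judged then, once.
Trained networks look in the newest picture that a camera, given by its name, has taken for a name from the list of things; names that differ only in an ending like _2 or _b are one class to them, and where a whole thing is asked for, a point or a joint stands for the part that bears it (a point fixed in the world has none). Each returns a list of dicts, best first, with "score" (0 to 1); they miss things now and then, are a little off and sometimes report something else, mostly with a low value. They report only what shows in the picture. A call takes as long as a camera call.
- search_frame(camera, label): "rect" ([centre column, centre row, width, height] in pixels, round what is visible of it).
- trace(camera, label): "mask" (400x640 bool, what is visible of it) and "rect" ([centre column, centre row, width, height] in pixels, round what is visible of it).
- spot_point(camera, label): "xy" ([column, row] in pixels: a listed point, or the origin of a listed thing).
The state is a dict: "time_s": time; "joints": joint angles; "dq": joint speeds; "tau": joint torques, N m; "eef_pos": TCP position; "ee_rot": TCP orientation; "force": force on the tool from outside, world axes, zero at the start; "wrist_torque": the same for the moment, N m; "grip_width": opening from 0.0 (shut) to 1.0 (fully open); "grip_force": force on a finger pad.
Only numpy, scipy, OpenCV 4.12 (cv2) and the standard library are available. Lean on these libraries where they do the work, as an engineer would, in place of code of your own. Each camera call takes 0.05 s, during which the arm holds its last target. There are 200 camera calls.

## Working session

There is one attempt and no reset: what is moved stays moved. The work goes in short steps, Python scripts to look and compute and a tool call to move; the robot and the scene stay as the last step left them, time stands still between calls to the robot, and variables do not carry over. Pictures are saved under pics/ and viewed, at most 10 in all, crops included, and the job is handed in when it is done.

Besides the shell and the picture viewer there is one more tool, called after "Request:" as name(argument=value, ...) on one line, values as JSON. step_arm: Moves the arm, as the interface text tells. Its arguments: {"type":"object","properties":{"commands":{"type":"string"},"newtons":{"type":"number"}},"required":["commands"]}

```bash
mkdir -p pics; cat > h.py <<'E'
from rig import *
import numpy as np, cv2
from scipy.optimize import least_squares
from scipy.spatial.transform import Rotation as R
def proj(cm,P):
    P=np.atleast_2d(P); c=(P-np.array(cm['eye']))@np.array(cm['rotation'])
    s=c[:,:2]/c[:,2:]; r2=(s**2).sum(1,keepdims=True); s=s*(1+cm['k1']*r2)
    m=np.array(cm['mtx']); return np.c_[s[:,0]*m[0,0]+m[0,2],s[:,1]*m[1,1]+m[1,2]]
E
python3 - <<'E'
from h import *
for n in('side','top'):
    im=capture(n); cv2.imwrite(f'pics/{n}0.png',im[:,:,::-1]); cm=camera_model(n); print(n,cm)
    for l in['pen','gate_hinge','pivot','scoop','scoop_lip','bar_tip','post','catch','bin','carton','dome']:
        print(l,[(np.round(d['xy'],1).tolist(),round(d['score'],2)) for d in spot_point(n,l)[:2]])
s=sense();print(s)
E
```

```text
side {'mtx': array([[366.46307523,   0.        , 316.7563563 ],
       [  0.        , 366.46307523, 199.92426485],
       [  0.        ,   0.        ,   1.        ]]), 'k1': -0.0013461694681462582, 'eye': array([ 179.38472422, -455.28302591,  742.17017145]), 'rotation': array([-0.3575457 ,  0.86713504, -0.32176104,  0.12925834])}
pen [([324.3, 220.3], 0.96), ([288.3, 188.6], 0.23)]
gate_hinge [([277.2, 158.4], 0.61)]
pivot [([334.3, 201.7], 0.86)]
scoop [([297.8, 188.8], 0.62)]
scoop_lip [([287.1, 188.9], 0.64), ([414.0, 303.9], 0.16)]
bar_tip [([371.8, 220.5], 0.79)]
post [([369.2, 252.9], 0.92), ([278.1, 158.9], 0.74)]
catch [([372.0, 214.5], 0.78)]
bin [([352.2, 206.7], 0.85)]
carton [([413.4, 305.8], 0.91)]
dome [([243.8, 176.9], 0.95)]
top {'mtx': array([[465.30847722,   0.        , 315.83061478],
       [  0.        , 465.30847722, 200.88553196],
       [  0.        ,   0.        ,   1.        ]]), 'k1': -0.1292238713091659, 'eye': array([ 411.54939519,   29.76998394, 1201.37614944]), 'rotation': array([ 0.07192355, -0.70110032,  0.70694045, -0.05933425])}
pen [([324.7, 211.0],
[... 314 characters left out ...]
.0], 0.57)]
{'time_s': 1.2, 'joints': array([ 1.07257163e+00,  3.12901590e-01,  1.49775835e+00, -4.74256067e-06,
        1.33099291e+00, -2.23414798e-01]), 'dq': array([ 0.00074634,  0.00031202,  0.00220234, -0.0007508 , -0.00039723,
        0.00141999]), 'tau': array([ 3.65522246e-04, -4.12171340e+01, -2.59888941e+01, -2.49902296e-04,
        7.14105354e-04, -4.07314587e-06]), 'eef_pos': array([142.47967393, 505.28232336, 248.27137268]), 'ee_rot': array([-8.47039036e-06,  1.36972428e-01,  9.90574860e-01, -2.89721650e-05]), 'force': array([0.71357957, 0.28318628, 0.60307962]), 'wrist_torque': array([-0.02355233, -0.00858447,  0.00678684]), 'grip_force': 0.0, 'grip_width': 1.0021718378923594}
```

View pics/side0.png

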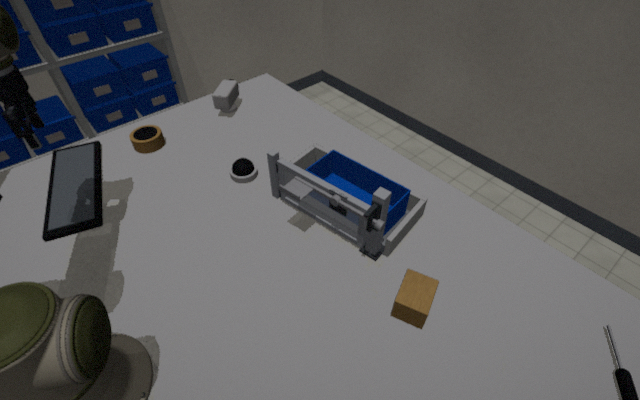

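View pics/top0.png

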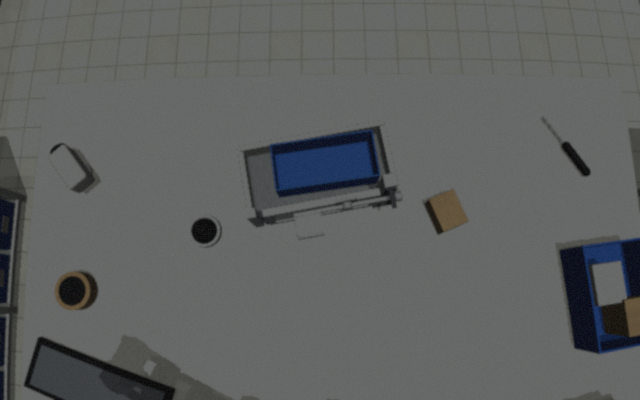

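The side view shows the pen at about (340,200), with the scoop at about (298,189) and the carton at (414,300). In the top view the scoop is at (310,224), the bar's weight at (397,197), the carton at (447,210) and the dome at (206,231). The gate is nearest the robot, with its hinge on the left.

```bash
cat >> h.py <<'E'
def cam(n):
    cm=dict(camera_model(n)); q=np.array(cm['rotation']); cm['rotation']=R.from_quat(q[[1,2,3,0]]).as_matrix(); return cm
PTS={'pen':(0,0,0),'gate_hinge':(0,150,150),'pivot':(-17,-50,136),'scoop':(-45,45,138),'scoop_lip':(-72,45,152),'bar_tip':(-17,-150,136),'post':(0,-150,0)}
def world(p,P): 
    c,s=np.cos(p[2]),np.sin(p[2]); P=np.atleast_2d(P).astype(float); return np.c_[p[0]+c*P[:,0]-s*P[:,1],p[1]+s*P[:,0]+c*P[:,1],P[:,2]]
E
python3 - <<'E'
from h import *
O={n:{} for n in('side','top')}
for k in range(3):
  for n in O:
    capture(n)
    for l in PTS:
        d=spot_point(n,l)
        if d and d[0]['score']>.5: O[n].setdefault(l,[]).append(d[0]['xy'])
C={n:cam(n) for n in O}
def res(p,full=False):
    r=[];lab=[]
    for n in O:
        for l,v in O[n].items():
            e=(proj(C[n],world(p,PTS[l]))[0]-np.median(v,0))
            r+=list(e);lab.append((n,l,np.round(e,1).tolist()))
    return lab if full else r
f=least_squares(res,[450,0,0],loss='soft_l1');p=f.x
print(p); [print(x) for x in res(p,True)]
for l in PTS: print(l,world(p,PTS[l])[0].round(1))
for l in('carton','dome','bin'):
  for n in O:
    d=spot_point(n,l)[0]['xy']; g=least_squares(lambda q:proj(C[n],[q[0],q[1],0])[0]-d,[450,0]);print(l,n,g.x.round(0))
np.save('pen.npy',p)
for n in O:
    im=capture(n)[:,:,::-1].copy()
    x,y=proj(C[n],world(p,PTS['scoop']))[0]; 
    x0,y0=int(x)-70,int(y)-60
    im=cv2.resize(im[y0:y0+130,x0:x0+200],None,fx=4,fy=4,interpolation=cv2.INTER_CUBIC)
    im=cv2.convertScaleAbs(im,alpha=1.8)
    for l in PTS:
        u=(proj(C[n],world(p,PTS[l]))[0]-[x0,y0])*4; cv2.circle(im,tuple(int(a) for a in u),3,(0,0,255),-1)
    cv2.imwrite(f'pics/{n}1.png',im)
E
```

```text
[607.27463283  27.44912628  12.72653842]
('side', 'pen', [0.2, -2.0])
('side', 'pivot', [2.6, -2.4])
('side', 'scoop', [-1.8, -2.6])
('side', 'scoop_lip', [-0.4, 0.1])
('side', 'bar_tip', [0.3, -3.0])
('side', 'post', [-0.9, -1.5])
('side', 'gate_hinge', [1.5, 0.1])
('top', 'pen', [1.7, 1.4])
('top', 'gate_hinge', [-1.0, 0.6])
('top', 'pivot', [1.6, -0.8])
('top', 'scoop', [1.0, -0.3])
('top', 'scoop_lip', [-0.9, 2.1])
('top', 'bar_tip', [1.9, 0.2])
('top', 'post', [0.4, 1.7])
pen [607.3  27.4   0. ]
gate_hinge [583.4 175.5 150. ]
pivot [598.5 -24.6 136. ]
scoop [555.7  64.7 138. ]
scoop_lip [529.   60.4 152. ]
bar_tip [ 614.4 -123.3  136. ]
post [ 631.2 -120.6    0. ]
carton side [ 597. -287.]
carton top [ 606. -279.]
dome side [553. 334.]
dome top [565. 345.]
bin side [724.  31.]
bin top [726.  25.]
```

View pics/side1.png

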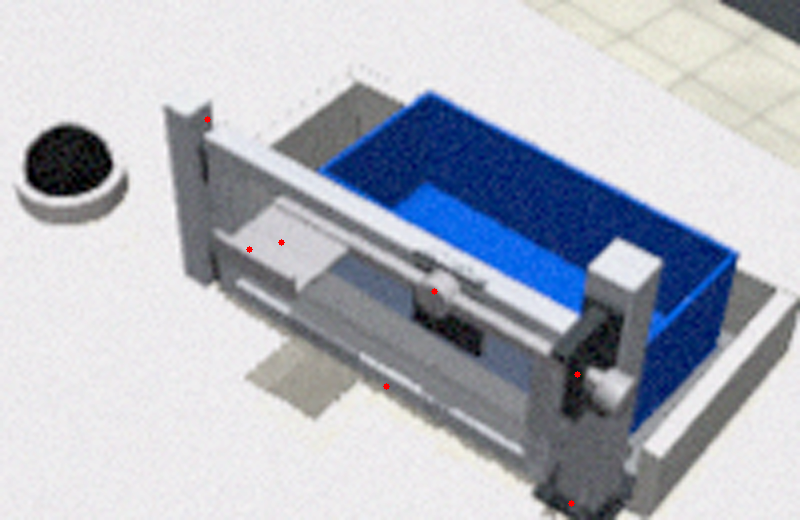

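View pics/top1.png

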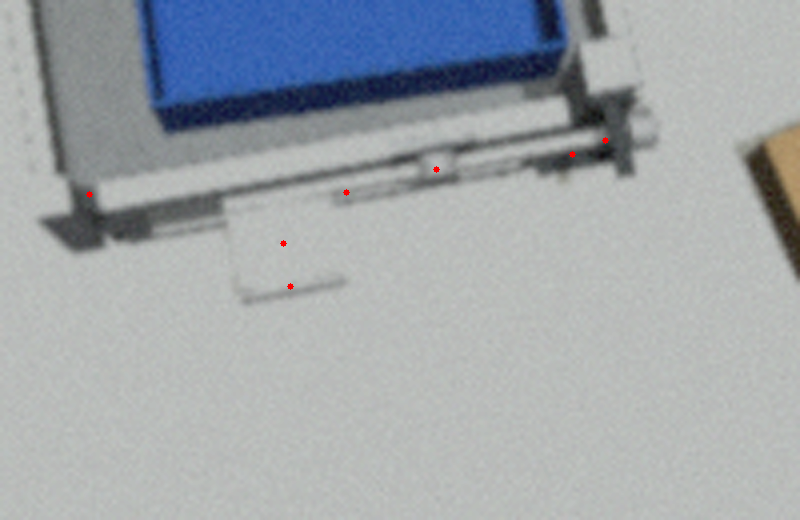

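Request:
step_arm(commands="0 -8 -5 1 0 0 -0.1; 0 -16 -10 2 0 0 -0.2; 0 -24 -15 3 0 0 -0.3; 0 -32 -20 4 0 0 -0.44; 0 -40 -25 4.8 0 0 -0.44; 0 -48 -29 4.8 0 0 -0.44; 0 -51.7 -31.2 4.8 0 0 -0.44; 0 -51.7 -31.2 4.8 0 0 -0.44; 0 -51.7 -31.2 4.8 0 0 -0.44; 0 -51.7 -31.2 4.8 0 0 -0.44; 0 -51.7 -31.2 4.8 0 0 -0.44; 0 -51.7 -31.2 4.8 0 0 -0.44; 0 -51.7 -31.2 4.8 0 0 -0.44; 0 -51.7 -31.2 4.8 0 0 -0.44; 0 -51.7 -31.2 4.8 0 0 -0.44; 0 -51.7 -31.2 4.8 0 0 -0.44; 0 -51.7 -31.2 4.8 0 0 -0.44; 0 -51.7 -31.2 4.8 0 0 -0.44; 0 -51.7 -31.2 4.8 0 0 -0.44; 0 -51.7 -31.2 4.8 0 0 -0.44")

```text
time_s: 5.67
eef_pos: [554.9, 65.7, 200.7]
ee_rot: [0.0, -0.083, 0.997, -0.0]
force: [-0.7, 0.4, 0.1]
grip_width: -0.0
grip_force: 0.0
```

```bash
python3 - <<'E'
from h import *
p=np.load('pen.npy'); out=[]
s=sense(); print(s['eef_pos'],s['ee_rot'],s['force'],s['joints'])
tip=s['eef_pos']+[0,0,-17]
for n in('side','top'):
    im=capture(n)[:,:,::-1].copy(); C=cam(n)
    print(n,{l:[(np.round(d['xy'],1).tolist(),round(d['score'],2)) for d in spot_point(n,l)[:1]] for l in('scoop','scoop_lip','pivot')})
    x,y=proj(C,world(p,PTS['scoop']))[0]; x0,y0=int(x)-60,int(y)-75
    im=cv2.resize(im[y0:y0+130,x0:x0+100],None,fx=4,fy=4,interpolation=cv2.INTER_CUBIC); im=cv2.convertScaleAbs(im,alpha=1.8)
    for P,c in((tip,(0,255,0)),(world(p,PTS['scoop'])[0],(0,0,255)),(tip*[1,1,0]+[0,0,138],(255,0,0))):
        u=(proj(C,P)[0]-[x0,y0])*4; cv2.circle(im,tuple(int(a) for a in u),3,c,-1)
    out.append(im)
cv2.imwrite('pics/b2.png',np.hstack(out))
E
```

```text
[554.91845905  65.68832599 200.6584434 ] [ 1.64982320e-04 -8.32152266e-02  9.96531584e-01 -5.36448483e-06] [-0.70291661  0.35544157  0.13204078] [-9.18538928e-02  4.26074291e-01  1.46456162e+00  4.94514702e-05
  1.25062996e+00 -1.82928891e+00]
side {'scoop': [([300.0, 189.2], 0.58)], 'scoop_lip': [([289.8, 190.4], 0.92)], 'pivot': [([332.7, 202.3], 0.87)]}
top {'scoop': [([305.6, 223.3], 0.7)], 'scoop_lip': [([311.6, 233.2], 0.91)], 'pivot': [([344.0, 208.6], 0.82)]}
```

View pics/b2.png

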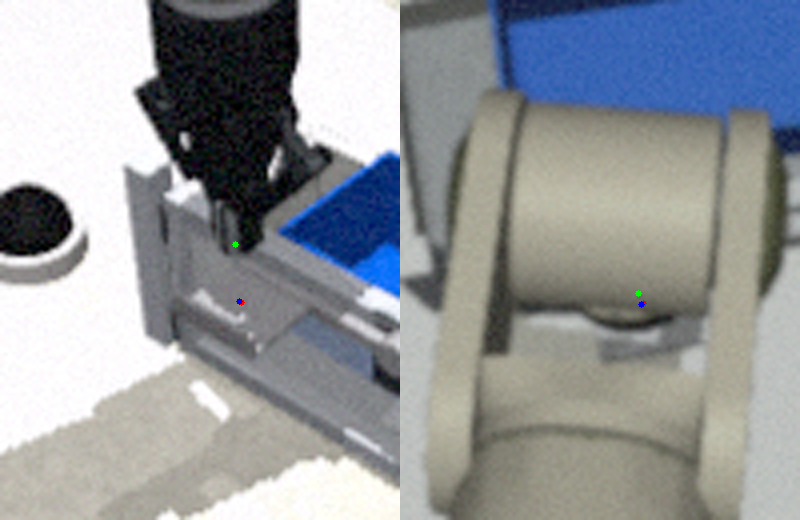

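The side crop shows the closed fingertips at about (235,244), right over the tray, whose centre is near (242,302). They are between the lip and the gate, so I'm descending.

Request:
step_arm(commands="0 0 0 1 0 0 0; 0 0 0 2 0 0 0; 0 0 0 3 0 0 0; 0 0 0 3.6 0 0 0; 0 0 0 4.0 0 0 0; 0 0 0 4.2 0 0 0; 0 0 0 4.2 0 0 0; 0 0 0 4.2 0 0 0; 0 0 0 4.2 0 0 0")

```text
time_s: 6.82
eef_pos: [555.6, 64.7, 158.7]
ee_rot: [0.0, -0.083, 0.997, -0.0]
force: [0.8, -1.3, 0.1]
grip_width: -0.002
grip_force: 0.0
```

```bash
python3 - <<'E'
from h import *
for i in range(5):
    capture('top'); s=sense(); print(s['force'].round(2),s['eef_pos'].round(2))
E
```

```text
[0.19 0.17 0.92] [555.62  64.69 158.71]
[ 0.23 -0.39 -0.02] [555.59  64.71 158.68]
[-0.23  1.01  0.17] [555.53  64.71 158.58]
[ 1.22 -0.42 -0.66] [555.5   64.71 158.52]
[-0.7  -0.75  0.1 ] [555.47  64.73 158.47]
```

Request:
step_arm(commands="0 0 0 0.2 0 0 0; 0 0 0 0.4 0 0 0; 0 0 0 0.6 0 0 0; 0 0 0 0.7 0 0 0; 0 0 0 0.7 0 0 0")

```text
time_s: 7.48
eef_pos: [555.5, 64.7, 151.3]
ee_rot: [0.0, -0.082, 0.997, -0.0]
force: [0.2, -0.1, 3.5]
grip_width: -0.001
grip_force: 1.5
```

```bash
cat >> h.py <<'E'
def feel(k=5,note=''):
    F=[];
    for i in range(k): capture('side'); s=sense(); F.append(s['force'])
    print(note,np.mean(F,0).round(2),s['eef_pos'].round(2),round(s['time_s'],2)); return np.mean(F,0)
E
python3 -c "
from h import *
feel()"
```

```text
[-0.31  0.04  3.21] [555.51  64.71 151.44] 7.73
```

Request:
step_arm(commands="0 0 0 0.1 0 0 0; 0 0 0 0.2 0 0 0; 0 0 0 0.3 0 0 0; 0 0 0 0.3 0 0 0; 0 0 0 0.3 0 0 0")

```text
time_s: 8.15
eef_pos: [555.5, 64.6, 148.3]
ee_rot: [0.0, -0.082, 0.997, -0.0]
force: [1.4, -0.5, 3.6]
grip_width: -0.001
grip_force: 1.5
```

Request:
step_arm(commands="0 0 0 0.05 0 0 0; 0 0 0 0.1 0 0 0; 0 0 0 0.1 0 0 0")

```text
time_s: 8.4
eef_pos: [555.5, 64.6, 147.3]
ee_rot: [0.0, -0.083, 0.997, -0.0]
force: [1.7, -0.7, 2.2]
grip_width: -0.0
grip_force: 1.5
```

Request:
step_arm(commands="0 0 0 0.05 0 0 0; 0 0 0 0.1 0 0 0; 0 0 0 0.1 0 0 0")

```text
time_s: 8.65
eef_pos: [555.5, 64.6, 146.2]
ee_rot: [0.0, -0.082, 0.997, -0.0]
force: [0.6, -2.5, 3.5]
grip_width: -0.002
grip_force: 1.5
```

Request:
step_arm(commands="0 0 0 0.05 0 0 0; 0 0 0 0.1 0 0 0; 0 0 0 0.1 0 0 0")

```text
time_s: 8.9
eef_pos: [555.4, 64.7, 145.2]
ee_rot: [-0.0, -0.082, 0.997, 0.0]
force: [1.0, -1.2, 3.2]
grip_width: -0.003
grip_force: 1.5
```

Request:
step_arm(commands="0 0 0 0.05 0 0 0; 0 0 0 0.1 0 0 0; 0 0 0 0.1 0 0 0")

```text
time_s: 9.15
eef_pos: [555.4, 64.7, 144.2]
ee_rot: [-0.0, -0.082, 0.997, 0.0]
force: [0.4, -1.3, 3.9]
grip_width: -0.001
grip_force: 1.5
```

Request:
step_arm(commands="0 0 0 0.05 0 0 0; 0 0 0 0.1 0 0 0; 0 0 0 0.1 0 0 0")

```text
time_s: 9.4
eef_pos: [555.4, 64.7, 143.2]
ee_rot: [-0.0, -0.082, 0.997, 0.0]
force: [-0.2, -1.5, 2.6]
grip_width: 0.004
grip_force: 1.5
```

Request:
step_arm(commands="0 0 0 0.05 0 0 0; 0 0 0 0.1 0 0 0; 0 0 0 0.1 0 0 0")

```text
time_s: 9.65
eef_pos: [555.4, 64.7, 142.2]
ee_rot: [-0.0, -0.083, 0.997, 0.0]
force: [0.9, -1.9, 3.2]
grip_width: -0.001
grip_force: 1.5
```

Request:
step_arm(commands="0 0 0 0.05 0 0 0; 0 0 0 0.1 0 0 0; 0 0 0 0.1 0 0 0")

```text
time_s: 9.9
eef_pos: [555.4, 64.7, 141.2]
ee_rot: [-0.0, -0.083, 0.997, 0.0]
force: [0.4, -2.3, 3.8]
grip_width: 0.001
grip_force: 1.5
```

Request:
step_arm(commands="0 0 0 0.05 0 0 0; 0 0 0 0.1 0 0 0; 0 0 0 0.1 0 0 0")

```text
time_s: 10.15
eef_pos: [555.4, 64.8, 140.2]
ee_rot: [-0.0, -0.082, 0.997, 0.0]
force: [0.3, -1.2, 2.9]
grip_width: -0.002
grip_force: 1.5
```

Request:
step_arm(commands="0 0 0 0.05 0 0 0; 0 0 0 0.1 0 0 0; 0 0 0 0.1 0 0 0")

```text
time_s: 10.4
eef_pos: [555.4, 64.7, 139.2]
ee_rot: [-0.0, -0.083, 0.997, 0.0]
force: [0.6, -2.5, 3.2]
grip_width: 0.0
grip_force: 1.5
```

Request:
step_arm(commands="0 0 0 0.05 0 0 0; 0 0 0 0.1 0 0 0; 0 0 0 0.1 0 0 0")

```text
time_s: 10.65
eef_pos: [555.4, 64.7, 138.2]
ee_rot: [0.0, -0.082, 0.997, 0.0]
force: [-0.3, -1.0, 3.6]
grip_width: 0.001
grip_force: 1.5
```

Request:
step_arm(commands="0 0 0 0.05 0 0 0; 0 0 0 0.1 0 0 0; 0 0 0 0.1 0 0 0")

```text
time_s: 10.9
eef_pos: [555.4, 64.7, 137.2]
ee_rot: [0.0, -0.083, 0.997, 0.0]
force: [0.2, -2.1, 3.9]
grip_width: 0.001
grip_force: 1.5
```

Request:
step_arm(commands="0 0 0 0.05 0 0 0; 0 0 0 0.1 0 0 0; 0 0 0 0.1 0 0 0")

```text
time_s: 11.15
eef_pos: [555.4, 64.7, 136.2]
ee_rot: [0.0, -0.082, 0.997, 0.0]
force: [0.1, -1.9, 2.6]
grip_width: -0.002
grip_force: 1.5
```

Request:
step_arm(commands="0 0 0 0.05 0 0 0; 0 0 0 0.1 0 0 0; 0 0 0 0.1 0 0 0")

```text
time_s: 11.4
eef_pos: [555.4, 64.8, 135.2]
ee_rot: [-0.0, -0.082, 0.997, 0.0]
force: [1.1, -0.6, 4.3]
grip_width: -0.002
grip_force: 1.4
```

Request:
step_arm(commands="0 0 0 0.05 0 0 0; 0 0 0 0.1 0 0 0; 0 0 0 0.1 0 0 0")

```text
time_s: 11.65
eef_pos: [555.4, 64.7, 134.2]
ee_rot: [-0.0, -0.083, 0.997, -0.0]
force: [-0.3, -1.8, 3.2]
grip_width: -0.002
grip_force: 1.4
```

Request:
step_arm(commands="0 0 0 0.05 0 0 0; 0 0 0 0.1 0 0 0; 0 0 0 0.1 0 0 0")

```text
time_s: 11.9
eef_pos: [555.4, 64.8, 133.2]
ee_rot: [-0.0, -0.082, 0.997, 0.0]
force: [0.5, -1.1, 3.0]
grip_width: 0.002
grip_force: 1.4
```

Request:
step_arm(commands="0 0 0 0.05 0 0 0; 0 0 0 0.1 0 0 0; 0 0 0 0.1 0 0 0")

```text
time_s: 12.15
eef_pos: [555.4, 64.8, 132.2]
ee_rot: [-0.0, -0.082, 0.997, 0.0]
force: [0.9, -1.6, 3.1]
grip_width: -0.001
grip_force: 1.4
```

Request:
step_arm(commands="0 0 0 0.05 0 0 0; 0 0 0 0.1 0 0 0; 0 0 0 0.1 0 0 0")

```text
time_s: 12.4
eef_pos: [555.4, 64.7, 131.2]
ee_rot: [-0.0, -0.083, 0.997, 0.0]
force: [0.5, -0.5, 2.9]
grip_width: -0.001
grip_force: 1.4
```

```bash
python3 - <<'E'
from h import *
feel(4)
p=np.load('pen.npy')
im=capture('side')[:,:,::-1].copy(); C=cam('side')
x,y=proj(C,world(p,PTS['pivot']))[0]; x0,y0=int(x)-70,int(y)-55
im=cv2.resize(im[y0:y0+120,x0:x0+140],None,fx=5,fy=5,interpolation=cv2.INTER_CUBIC); im=cv2.convertScaleAbs(im,alpha=2)
cv2.imwrite('pics/c.png',im)
E
```

```text
[ 0.52 -1.43  3.25] [555.41  64.77 131.28] 12.6
```

View pics/c.png

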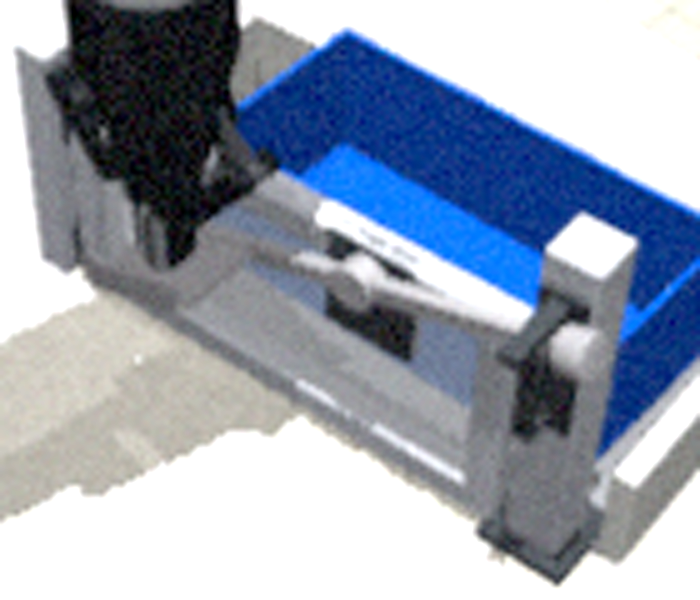

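The side crop shows the bar tilted up, with its weight now at about (580,345) just below the hood at (540,330). Contact with the hood isn't felt yet, so I'll keep feeling for it.

Request:
step_arm(commands="0 0 0 0.05 0 0 0; 0 0 0 0.1 0 0 0; 0 0 0 0.1 0 0 0")

```text
time_s: 12.9
eef_pos: [555.4, 64.7, 130.2]
ee_rot: [0.0, -0.083, 0.997, -0.0]
force: [0.4, -1.1, 2.9]
grip_width: 0.001
grip_force: 1.4
```

Request:
step_arm(commands="0 0 0 0.05 0 0 0; 0 0 0 0.1 0 0 0; 0 0 0 0.1 0 0 0")

```text
time_s: 13.15
eef_pos: [555.4, 64.7, 129.2]
ee_rot: [-0.0, -0.082, 0.997, 0.0]
force: [-0.1, -1.3, 2.2]
grip_width: 0.001
grip_force: 1.4
```

Request:
step_arm(commands="0 0 0 0.05 0 0 0; 0 0 0 0.1 0 0 0; 0 0 0 0.1 0 0 0")

```text
time_s: 13.4
eef_pos: [555.4, 64.8, 128.2]
ee_rot: [-0.0, -0.082, 0.997, 0.0]
force: [-0.1, -1.1, 3.1]
grip_width: -0.0
grip_force: 1.4
```

Request:
step_arm(commands="0 0 0 0.05 0 0 0; 0 0 0 0.1 0 0 0; 0 0 0 0.1 0 0 0")

```text
time_s: 13.65
eef_pos: [555.4, 64.7, 127.2]
ee_rot: [0.0, -0.083, 0.997, -0.0]
force: [0.3, -1.1, 3.2]
grip_width: 0.001
grip_force: 1.6
```

Request:
step_arm(commands="0 0 0 0.05 0 0 0; 0 0 0 0.1 0 0 0; 0 0 0 0.1 0 0 0")

```text
time_s: 13.9
eef_pos: [555.5, 64.6, 126.7]
ee_rot: [0.0, -0.083, 0.997, -0.0]
force: [-0.5, -1.7, 8.1]
grip_width: -0.001
grip_force: 3.2
```

The hood is felt: about 5 N above the bar's weight, with onset near TCP z 127.2. I'll back off about 1 mm clear of it, then slide forward to the lip.

Request:
step_arm(commands="0 0 0 -0.1 0 0 0; 0 0 0 -0.18 0 0 0; 0 0 0 -0.18 0 0 0; 0 0.2 0 -0.18 0 0 0; 0 0.4 0 -0.18 0 0 0; 0 0.6 0 -0.18 0 0 0; 0 0.8 0 -0.18 0 0 0; 0 0.8 0 -0.18 0 0 0")

```text
time_s: 14.57
eef_pos: [547.1, 63.5, 128.1]
ee_rot: [-0.0, -0.083, 0.997, 0.0]
force: [0.3, 1.0, 3.9]
grip_width: -0.0
grip_force: 1.5
```

```bash
python3 - <<'E'
from h import *
feel(4)
# rows from local start (-59,-105): tool x,y (cm) and turn for gate angles
def row(g,L=(-59,-105)):
    x=L[0]*np.cos(g)+L[1]*np.sin(g); y=-L[0]*np.sin(g)+L[1]*np.cos(g); return (-(x-L[0])/10,(y-L[1])/10,g)
for g in np.arange(0.02,.3,.02): print(np.round(row(g),2))
E
```

```text
[0.13 0.82 2.85] [547.2   63.45 127.92] 14.77
[0.21 0.12 0.02]
[0.42 0.24 0.04]
[0.62 0.37 0.06]
[0.82 0.51 0.08]
[1.02 0.64 0.1 ]
[1.21 0.78 0.12]
[1.41 0.93 0.14]
[1.6  1.07 0.16]
[1.78 1.23 0.18]
[1.97 1.38 0.2 ]
[2.15 1.54 0.22]
[2.33 1.7  0.24]
[2.5  1.87 0.26]
[2.67 2.04 0.28]
```

Request:
step_arm(commands="0 0.15 0 0 0 0 0; 0 0.3 0 0 0 0 0; 0 0.4 0 0 0 0 0; 0 0.4 0 0 0 0 0")

```text
time_s: 15.1
eef_pos: [543.5, 62.7, 128.1]
ee_rot: [0.0, -0.082, 0.997, -0.0]
force: [1.0, 1.5, 2.1]
grip_width: -0.003
grip_force: 1.4
```

Request:
step_arm(commands="0 0.1 0 0 0 0 0; 0 0.2 0 0 0 0 0; 0 0.2 0 0 0 0 0")

```text
time_s: 15.35
eef_pos: [541.5, 62.5, 128.2]
ee_rot: [0.0, -0.082, 0.997, 0.0]
force: [1.1, 1.3, 2.2]
grip_width: 0.0
grip_force: 2.0
```

Request:
step_arm(commands="0 0.1 0 0 0 0 0; 0 0.2 0 0 0 0 0; 0 0.2 0 0 0 0 0")

```text
time_s: 15.6
eef_pos: [539.8, 62.9, 128.2]
ee_rot: [0.001, -0.082, 0.997, 0.001]
force: [3.0, 7.0, 1.7]
grip_width: -0.003
grip_force: 4.0
```

```bash
python3 - <<'E'
from h import *
p=np.load('pen.npy')
feel(4); s=sense(); print(s['wrist_torque'].round(3))
im=capture('side')[:,:,::-1].copy(); C=cam('side')
x,y=proj(C,world(p,PTS['scoop']))[0]; x0,y0=int(x)-45,int(y)-50
im=cv2.resize(im[y0:y0+90,x0:x0+130],None,fx=6,fy=6,interpolation=cv2.INTER_CUBIC); im=cv2.convertScaleAbs(im,alpha=2.5)
for P,c in ((s['eef_pos']+[0,0,-17],(0,255,0)),):
    u=(proj(C,P)[0]-[x0,y0])*6; cv2.circle(im,tuple(int(a) for a in u),3,c,-1)
cv2.imwrite('pics/d.png',im)
E
```

```text
[3.78 6.67 1.9 ] [539.83  62.88 128.14] 15.8
[ 1.081 -0.628 -0.037]
```

View pics/d.png

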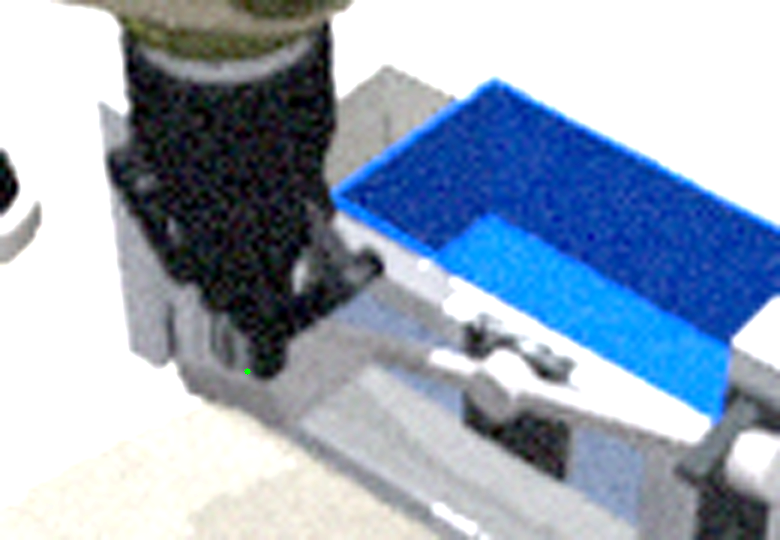

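The crop shows the fingertip at about (248,371), still inside the tray at the lip, with the bar up. The sideways force comes from pulling straight while the lip follows an arc, so I'll follow the arc.

Request:
step_arm(commands="0 0 0.12 0 0 0 0.02; 0 0.11 0.18 0 0 0 0.03; 0 0.22 0.24 0 0 0 0.04; 0 0.22 0.24 0 0 0 0.04")

```text
time_s: 16.18
eef_pos: [536.7, 64.2, 128.1]
ee_rot: [-0.0, -0.062, 0.998, 0.0]
force: [1.9, 3.0, 1.8]
grip_width: -0.002
grip_force: 2.3
```

Request:
step_arm(commands="0 0.1 0.06 0 0 0 0.01; 0 0.21 0.12 0 0 0 0.02; 0 0.32 0.18 0 0 0 0.03; 0 0.42 0.24 0 0 0 0.04; 0 0.42 0.24 0 0 0 0.04")

```text
time_s: 16.6
eef_pos: [532.2, 66.1, 128.0]
ee_rot: [-0.0, -0.042, 0.999, 0.0]
force: [0.7, 2.8, 2.8]
grip_width: -0.002
grip_force: 2.1
```

Request:
step_arm(commands="0 0.1 0.06 0 0 0 0.01; 0 0.21 0.12 0 0 0 0.02; 0 0.32 0.18 0 0 0 0.03; 0 0.42 0.24 0 0 0 0.04; 0 0.52 0.3 0 0 0 0.05; 0 0.62 0.37 0 0 0 0.06; 0 0.62 0.37 0 0 0 0.06")

```text
time_s: 17.18
eef_pos: [525.7, 69.3, 128.0]
ee_rot: [-0.0, -0.012, 1.0, 0.0]
force: [2.0, 1.7, 2.7]
grip_width: -0.002
grip_force: 2.0
```

```bash
cat >> h.py <<'E'
def gate_angle():
    p=np.load('pen.npy'); r=[]
    for n in('side','top'):
        capture(n); C=cam(n)
        for l,L in(('pivot',(-17,-200,136)),('bar_tip',(-17,-300,136)),('scoop_lip',(-72,-105,152))):
            d=spot_point(n,l)
            if d and d[0]['score']>.5:
                def f(g):
                    g=g[0]; x=L[0]*np.cos(g)+L[1]*np.sin(g); y=-L[0]*np.sin(g)+L[1]*np.cos(g)
                    return proj(C,world(p,(x,150+y,L[2])))[0]-d[0]['xy']
                q=least_squares(f,[.3],bounds=(-.3,1.8)); r.append((n,l,round(q.x[0],3),round(np.sqrt(2*q.cost),1)))
    print(r)
E
python3 - <<'E'
from h import *
feel(2); gate_angle()
E
```

```text
[0.96 2.56 2.04] [525.74  69.24 127.99] 17.28
[('side', 'pivot', np.float64(0.134), np.float64(0.2)), ('side', 'bar_tip', np.float64(0.098), np.float64(6.4)), ('side', 'scoop_lip', np.float64(0.164), np.float64(8.7)), ('top', 'pivot', np.float64(0.136), np.float64(2.9)), ('top', 'bar_tip', np.float64(0.136), np.float64(0.9)), ('top', 'scoop_lip', np.float64(-0.3), np.float64(127.6))]
```

Gate is at about 0.135 rad, tracking the commanded arc. Continuing with the scoop held down until well clear of the catch.

Request:
step_arm(commands="0 0.1 0.06 0 0 0 0.01; 0 0.21 0.12 0 0 0 0.02; 0 0.32 0.18 0 0 0 0.03; 0 0.42 0.24 0 0 0 0.04; 0 0.52 0.3 0 0 0 0.05; 0 0.62 0.37 0 0 0 0.06; 0 0.72 0.44 0 0 0 0.07; 0 0.82 0.51 0 0 0 0.08; 0 0.92 0.57 0 0 0 0.09; 0 1.02 0.64 0 0 0 0.1; 0 1.12 0.71 0 0 0 0.11; 0 1.21 0.78 0 0 0 0.12; 0 1.31 0.85 0 0 0 0.13; 0 1.41 0.93 0 0 0 0.14; 0 1.5 1.0 0 0 0 0.15; 0 1.6 1.07 0 0 0 0.16; 0 1.6 1.07 0 0 0 0.16")

```text
time_s: 19.1
eef_pos: [509.5, 79.6, 128.0]
ee_rot: [-0.0, 0.068, 0.998, 0.0]
force: [0.0, 1.4, 2.6]
grip_width: -0.005
grip_force: 1.8
```

Request:
step_arm(commands="0 -0.1 0 -0.2 0 0 0; 0 -0.1 0 -0.4 0 0 0; 0 -0.1 0 -0.6 0 0 0; 0 -0.1 0 -0.8 0 0 0; 0 -0.1 0 -1.0 0 0 0; 0 -0.1 0 -1.2 0 0 0; 0 -0.1 0 -1.4 0 0 0; 0 -0.1 0 -1.6 0 0 0; 0 -0.1 0 -1.8 0 0 0; 0 -0.1 0 -2.0 0 0 0; 0 -0.1 0 -2.2 0 0 0; 0 -0.1 0 -2.4 0 0 0; 0 -0.1 0 -2.5 0 0 0; 0 -0.1 0 -2.6 0 0 0; 0 -0.1 0 -2.7 0 0 0; 0 -0.1 0 -2.8 0 0 0; 0 -0.1 0 -2.9 0 0 0; 0 -0.1 0 -2.9 0 0 0")

```text
time_s: 20.6
eef_pos: [510.7, 79.1, 156.9]
ee_rot: [-0.0, 0.067, 0.998, -0.0]
force: [0.0, 0.3, -0.7]
grip_width: 0.003
grip_force: 0.0
```

```bash
python3 - <<'E'
from h import *
feel(3); gate_angle()
def row(g,L=(-61,-105)):
    x=L[0]*np.cos(g)+L[1]*np.sin(g); y=-L[0]*np.sin(g)+L[1]*np.cos(g); return f"0 {-(x-L[0])/10:.2f} {(y-L[1])/10:.2f} 0 0 0 {g:.2f}"
print('; '.join(row(.02*i) for i in range(1,21)))
E
```

```text
[-0.41  0.4   0.26] [510.74  79.15 156.92] 20.75
[('side', 'pivot', np.float64(0.313), np.float64(2.8)), ('side', 'bar_tip', np.float64(0.292), np.float64(1.5)), ('side', 'scoop_lip', np.float64(0.287), np.float64(0.0)), ('top', 'pivot', np.float64(0.315), np.float64(0.9)), ('top', 'bar_tip', np.float64(0.281), np.float64(1.1))]
0 0.21 0.12 0 0 0 0.02; 0 0.42 0.25 0 0 0 0.04; 0 0.62 0.38 0 0 0 0.06; 0 0.82 0.52 0 0 0 0.08; 0 1.02 0.66 0 0 0 0.10; 0 1.21 0.81 0 0 0 0.12; 0 1.41 0.95 0 0 0 0.14; 0 1.59 1.11 0 0 0 0.16; 0 1.78 1.26 0 0 0 0.18; 0 1.96 1.42 0 0 0 0.20; 0 2.14 1.58 0 0 0 0.22; 0 2.32 1.75 0 0 0 0.24; 0 2.49 1.92 0 0 0 0.26; 0 2.66 2.09 0 0 0 0.28; 0 2.83 2.27 0 0 0 0.30; 0 2.99 2.45 0 0 0 0.32; 0 3.15 2.64 0 0 0 0.34; 0 3.31 2.82 0 0 0 0.36; 0 3.46 3.01 0 0 0 0.38; 0 3.61 3.20 0 0 0 0.40
```

Request:
step_arm(commands="0 0.1 0.06 0 0 0 0.01; 0 0.21 0.12 0 0 0 0.02; 0 0.42 0.25 0 0 0 0.04; 0 0.62 0.38 0 0 0 0.06; 0 0.82 0.52 0 0 0 0.08; 0 1.02 0.66 0 0 0 0.10; 0 1.21 0.81 0 0 0 0.12; 0 1.41 0.95 0 0 0 0.14; 0 1.59 1.11 0 0 0 0.16; 0 1.78 1.26 0 0 0 0.18; 0 1.96 1.42 0 0 0 0.20; 0 2.14 1.58 0 0 0 0.22; 0 2.32 1.75 0 0 0 0.24; 0 2.49 1.92 0 0 0 0.26; 0 2.66 2.09 0 0 0 0.28; 0 2.83 2.27 0 0 0 0.30; 0 2.99 2.45 0 0 0 0.32; 0 3.15 2.64 0 0 0 0.34; 0 3.31 2.82 0 0 0 0.36; 0 3.46 3.01 0 0 0 0.38")

```text
time_s: 22.82
eef_pos: [480.4, 113.9, 157.1]
ee_rot: [-0.0, 0.256, 0.967, -0.0]
force: [0.9, -2.3, 0.8]
grip_width: 0.002
grip_force: 1.0
```

```bash
python3 - <<'E'
from h import *
feel(2); gate_angle()
E
```

```text
[ 0.03  0.52 -0.07] [480.17 114.27 157.  ] 22.92
[('side', 'pivot', np.float64(0.684), np.float64(1.7)), ('side', 'bar_tip', np.float64(0.678), np.float64(2.6)), ('side', 'scoop_lip', np.float64(0.701), np.float64(0.1)), ('top', 'pivot', np.float64(0.728), np.float64(0.2)), ('top', 'bar_tip', np.float64(-0.3), np.float64(127.9))]
```

Request:
step_arm(commands="0 0.1 0.06 0 0 0 0.01; 0 0.21 0.12 0 0 0 0.02; 0 0.42 0.25 0 0 0 0.04; 0 0.62 0.38 0 0 0 0.06; 0 0.82 0.52 0 0 0 0.08; 0 1.02 0.66 0 0 0 0.10; 0 1.21 0.81 0 0 0 0.12; 0 1.41 0.95 0 0 0 0.14; 0 1.59 1.11 0 0 0 0.16; 0 1.78 1.26 0 0 0 0.18; 0 1.96 1.42 0 0 0 0.20; 0 2.14 1.58 0 0 0 0.22; 0 2.32 1.75 0 0 0 0.24; 0 2.49 1.92 0 0 0 0.26; 0 2.66 2.09 0 0 0 0.28; 0 2.83 2.27 0 0 0 0.30; 0 2.99 2.45 0 0 0 0.32; 0 3.15 2.64 0 0 0 0.34; 0 3.31 2.82 0 0 0 0.36; 0 3.46 3.01 0 0 0 0.38")

```text
time_s: 24.98
eef_pos: [465.2, 157.2, 157.1]
ee_rot: [-0.0, 0.433, 0.901, -0.0]
force: [0.6, -2.3, 1.1]
grip_width: -0.003
grip_force: 1.0
```

```bash
python3 - <<'E'
from h import *
feel(2); gate_angle()
E
```

```text
[ 0.46 -0.2   0.33] [465.06 157.54 157.03] 25.08
[('side', 'pivot', np.float64(1.06), np.float64(3.0)), ('side', 'bar_tip', np.float64(1.061), np.float64(4.4)), ('side', 'scoop_lip', np.float64(1.098), np.float64(0.2))]
```

Request:
step_arm(commands="0 0.1 0.06 0 0 0 0.01; 0 0.21 0.12 0 0 0 0.02; 0 0.42 0.25 0 0 0 0.04; 0 0.62 0.38 0 0 0 0.06; 0 0.82 0.52 0 0 0 0.08; 0 1.02 0.66 0 0 0 0.10; 0 1.21 0.81 0 0 0 0.12; 0 1.41 0.95 0 0 0 0.14; 0 1.59 1.11 0 0 0 0.16; 0 1.78 1.26 0 0 0 0.18; 0 1.96 1.42 0 0 0 0.20; 0 2.14 1.58 0 0 0 0.22; 0 2.32 1.75 0 0 0 0.24; 0 2.49 1.92 0 0 0 0.26; 0 2.66 2.09 0 0 0 0.28; 0 2.83 2.27 0 0 0 0.30; 0 2.99 2.45 0 0 0 0.32; 0 3.15 2.64 0 0 0 0.34; 0 3.31 2.82 0 0 0 0.36; 0 3.46 3.01 0 0 0 0.38")

```text
time_s: 27.15
eef_pos: [467.2, 203.0, 157.1]
ee_rot: [0.0, 0.596, 0.803, -0.0]
force: [-0.5, -3.0, -0.9]
grip_width: 0.006
grip_force: 1.2
```

```bash
python3 - <<'E'
from h import *
feel(2); gate_angle()
E
```

```text
[ 0.21  0.41 -0.32] [467.21 203.32 157.1 ] 27.25
[('side', 'pivot', np.float64(1.441), np.float64(4.4)), ('side', 'bar_tip', np.float64(1.8), np.float64(74.4)), ('side', 'scoop_lip', np.float64(-0.3), np.float64(54.9)), ('top', 'pivot', np.float64(1.487), np.float64(0.5)), ('top', 'bar_tip', np.float64(1.456), np.float64(0.1))]
```

Request:
step_arm(commands="0 0.1 0.06 0 0 0 0.01; 0 0.21 0.12 0 0 0 0.02; 0 0.32 0.18 0 0 0 0.03; 0 0.42 0.25 0 0 0 0.04; 0 0.52 0.31 0 0 0 0.05; 0 0.62 0.38 0 0 0 0.06; 0 0.72 0.45 0 0 0 0.07; 0 0.77 0.48 0 0 0 0.075; 0 0.77 0.48 0 0 0 0.075; 0 0.77 0.48 0 0 0 0.075; 0 0.4 0.48 0 0 0 0.075; 0 0 0.48 0 0 0 0.075; 0 -0.2 0.48 0 0 0 0.075; 0 -0.2 0.48 -1 0 0 0.075; 0 -0.2 0.48 -2 0 0 0.075; 0 -0.2 0.48 -4 0 0 0.075; 0 -0.2 0.48 -6 0 0 0.075; 0 -0.2 0.48 -9 0 0 0.075; 0 -0.2 0.48 -12 0 0 0.075; 0 -0.2 0.48 -12 0 0 0.075")

```text
time_s: 29.32
eef_pos: [473.8, 202.8, 283.9]
ee_rot: [0.004, 0.625, 0.781, 0.004]
force: [0.8, -0.3, 0.8]
grip_width: 0.002
grip_force: 0.0
```

```bash
python3 - <<'E'
from h import *
feel(2); gate_angle()
im=[cv2.convertScaleAbs(capture(n)[:,:,::-1],alpha=1.8)[80:330,170:490] for n in('side','top')]
cv2.imwrite('pics/e.png',cv2.resize(np.hstack(im),(800,312)))
E
```

```text
[ 0.11 -0.09 -0.61] [472.48 202.44 278.68] 29.42
[('side', 'pivot', np.float64(1.491), np.float64(1.1)), ('side', 'bar_tip', np.float64(1.489), np.float64(2.7)), ('side', 'scoop_lip', np.float64(1.513), np.float64(2.7)), ('top', 'pivot', np.float64(1.532), np.float64(1.1)), ('top', 'bar_tip', np.float64(1.518), np.float64(0.9))]
```

View pics/e.png

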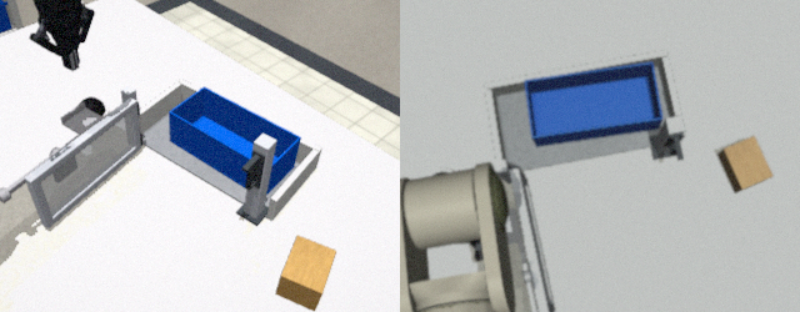

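The gate stands open at about 1.51 rad. In the left crop the bar is level along the gate (weight near (5,195)), the gripper is well clear at (70,60), and the bin and carton are undisturbed. Handing in.

```bash
python3 -c "
from rig import *
print(finish_job())"
```

```text
the job is handed in; nothing more can be done
None
```

I opened the gate to about 1.51 rad (87°) and left it standing there, bar dropped back and gripper clear. The bar met the catch's hood once, at about 5 N over its weight (limit about 7 N), and I never went near the bin, carton or dome. The job is handed in at about 29 s; the hand-in returned no verdict.

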